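# Unstack the glued-up specimen and put its pieces away

### The job

The glue on the microscope specimen has set: take the stack apart from the top down, one piece at a time, and set each piece the same way up as it stands now, flat in the recess of the grey storage block that has its shape and size (brass weight, steel bar, black round puck, square riser). Set the pieces down, do not let any of them fall, and leave the lens and the jar where they are.

Things in the scene. Friction and masses are not known exactly. Their poses are not given: they have to be found in the camera images.
- weight: Loose brass knob weight, top of the stack (the pieces lie flat on one another, each turned its own way and a few mm off centre): round body 26 mm in diameter and 20 mm high, above it a 10 mm thick neck and a 16 mm knob, 32 mm high in all, about 100 g. Origin: centre of its underside; z up along its axis.
- bar: Loose steel block 44 (its x) by 26 (its y) by 22 mm high, about 190 g, second from the top: the weight stands on it. Origin: centre of its underside; z up.
- puck: Loose round black resin puck, 50 mm in diameter, 24 mm high, about 75 g, with a bright metal specimen showing flush in its top face; third from the top, under the bar. Origin: centre of its underside; z up.
- riser: Loose square aluminium block 66 by 66 by 25 mm high, about 290 g, bottom of the stack, under the puck; its x and y run along its sides. Origin: centre of its underside; z up. It rests on a fixed dark steel plate 110 by 110 mm, 20 mm high, which stays.
- nest_weight: Fixed grey storage block 64 by 64 mm, 8 mm thick, flat on the table, one small round recess 42 mm in diameter in its middle, sunk 4 mm and lined with blue felt: for the brass weight, 8 mm of room all round. Origin: centre of its underside (recess floor 4 mm above it, top 8 mm); z up. The four blocks change places.
- nest_bar: Fixed grey storage block 84 by 66 mm, 8 mm thick, flat on the table, one oblong recess 60 (its x) by 42 mm (its y) in its middle, sunk 4 mm and lined with blue felt: for the steel bar (long side along x, either way round), 8 mm of room all round. Origin: centre of its underside (recess floor 4 mm above it, top 8 mm); z up, x along the long side. The four blocks change places.
- nest_puck: Fixed grey storage block 92 by 92 mm, 8 mm thick, flat on the table, one large round recess 66 mm in diameter in its middle, sunk 4 mm and lined with blue felt: for the black puck, 8 mm of room all round. Origin: centre of its underside (recess floor 4 mm above it, top 8 mm); z up. The four blocks change places.
- nest_riser: Fixed grey storage block 106 by 106 mm, 8 mm thick, flat on the table, one square recess 82 by 82 mm in its middle, sunk 4 mm and lined with blue felt: for the square riser, sides parallel, any quarter turn, 8 mm of room all round. Origin: centre of its underside (recess floor 4 mm above it, top 8 mm); z up, x and y along its sides. The four blocks change places.
- lens: Bystander: a loose microscope lens standing upright, black with a bare metal top ring, 42 mm in diameter and 42 mm high. Origin: centre of its underside. Not to be moved.
- jar: Bystander: a loose amber glass jar with a white cap, 44 mm in diameter, 45 mm high. Origin: centre of its underside. Not to be moved.
Not all that is in view belongs to the job. Several things have the shape of the bar; the one meant has the colours described above.

How it is judged:
By the outcome, as a careful person would: the job done as asked, in the order asked, and still so for the second after the job is handed in, with the robot touching nothing.
It also fails if it takes over 120 s, if anything falls off the work surface, if the arm or the gripper's body presses on something with over 40 N, if the wrist force passes 120 N, or if a joint passes its speed limit or range.

### The arm

A 6-joint arm with a two-finger parallel gripper is mounted at the origin on the work surface. World frame = base frame: x ahead of the robot, y to its left, z up, the work surface at z = 0. Lengths are in m, angles in degrees, forces in N, time in s.
With the tool pointing down it reaches from about 0.375 to 0.9 m from the base axis. Payload 3.1 kg.
Tool frame: the origin (TCP) lies on the centre line of the jaws, within the pads' length; the fingertips stand 22 mm ahead of it and the grasp point (between the pads) lies 3 mm ahead of it; z points along the fingers, y is the line along which they close (so a half turn about z gives the same grasp; the last joint's range is limited). The gripper opens to 87 mm and grips with 3 to 60 N. Pads are 19 mm wide; open, the fingers measure 117 mm over their backs; the gripper's body (75 mm by 190 mm) begins 51 mm behind the grasp point.
Start: joints at [-73.654, 30.224, 82.088, -0, 67.689, -10.227], TCP at [0.28, -0.559, 0.245] pointing down, gripper open.
Joint ranges: [-176.69, 176.69], [-43.24, 126.21], [12.49, 139.97], [-82, 262], [0, 151.66], [-163.58, 163.58]. Speed limits (degrees/s): [159.86, 159.86, 180, 180, 180, 180].

### API

Orientations are given as a 3x3 rotation matrix whose columns are the frame's x, y, z axes.
In Python, from rig import * gives the robot as it stands.
- The arm moves only by the shell command python3 -m jog 'ROWS'. ROWS is text: rows parted by semicolons, each of 7 numbers parted by spaces: the shift along the tool's x, y, z in mm, then the turn, a rotation vector about the tool's x, y, z in rad, then the finger opening in mm, from 0 to 87. In form: tx ty tz ax ay az fingers; .... A call has 1 to 12 rows; each row shifts and turns the commanded pose from where the row before left it, along the tool's axes as they then stand; what a row does not reach is not made up. A row lasts 1/8 s, in which the tool goes at most 62.5 mm and 10.7 degrees, less where a joint would pass 70% of its speed; a pose out of reach is approached as far as the arm can. A call with a gripper value outside its range is refused whole. The fingers move at their own pace and stop on an object; the grip force is fixed at half the most. Time passes only in rows, so rows that do not move let the fingers close. It gives the time, the measured TCP pose, the force, the opening and the grip force at its end, in the units of the state.
- read_state(): the state, without advancing time (a new reading comes with each control period).
- capture(name): name is "scene" or "side" or "wrist"; returns a dict with "color" (400x640x3 uint8, red, green, blue), "camera_matrix" (3x3 intrinsics, pixels), "R" (3x3) and "t" (3): a world point X has camera coordinates R X + t. Camera axes: x right, y down, z forward; pixel columns grow to the right and rows downward; lengths in m; the calibration is good to about 2 mm. The wrist camera is an equidistant fisheye: a pixel r from the principal point sees the ray r / f radians off the axis. A picture is of the moment at which its call begins. There is no depth.
- hand_in(): hands the job in; it is judged then, once.
Trained networks look in the newest picture that a camera, given by its name, has taken for a name from the list of things; names that differ only in an ending like _2 or _b are one class to them, and where a whole thing is asked for, a point or a joint stands for the part that bears it (a point fixed in the world has none). Each returns a list of dicts, best first, with "conf" (0 to 1); they miss things now and then, are a little off and sometimes report something else, mostly with a low value. They report only what shows in the picture. A call takes as long as a camera call. They do not tell look-alikes from the thing itself.
- find_in(camera, target): "at" ([x, y, z] in m, in world coordinates, good to about 4 mm: the middle of the surface that is visible of it).
- trace(camera, target): "pixels" (400x640 bool, what is visible of it).
- place_of(camera, target): "at" ([x, y, z] in m, in world coordinates, good to about 4 mm: a listed point, or the origin of a listed thing).
The state is a dict: "time_s": time; "joint_positions": joint angles; "qvel": joint speeds; "tau": joint torques, N m; "position": TCP position; "tcp_rot": TCP orientation; "force": force on the tool from outside, world axes, zero at the start; "moment": the same for the moment, N m; "opening": opening from 0.0 (shut) to 1.0 (fully open); "grasp_force": force on a finger pad.
Only numpy, scipy, OpenCV 4.12 (cv2) and the standard library are available. Lean on these libraries where they do the work, as an engineer would, in place of code of your own. Each camera call takes 0.05 s, during which the arm holds its last target. There are 200 camera calls.

## Working session

There is one attempt and no reset: what is moved stays moved. The work goes in short steps, Python scripts to look and compute and a shell command to move; the robot and the scene stay as the last step left them, time stands still between calls to the robot, and variables do not carry over. Pictures are saved under pics/ and viewed, at most 14 in all, crops included, and the job is handed in when it is done.

```bash
ls; mkdir -p pics
cat > h.py <<'E'
from rig import *
import numpy as np, cv2
def snap(cam,fn=None,box=None,scale=1):
    c=capture(cam); im=c["color"][:,:,::-1].copy()
    if box: x0,y0,x1,y1=box; im=im[y0:y1,x0:x1]
    if scale!=1: im=cv2.resize(im,None,fx=scale,fy=scale,interpolation=cv2.INTER_CUBIC)
    if fn: cv2.imwrite("pics/"+fn,im)
    return c
def proj(c,X):
    p=c["R"]@np.array(X)+c["t"]; p=c["camera_matrix"]@p; return p[:2]/p[2]
def unproj(c,uv,z):
    K=c["camera_matrix"]; d=np.linalg.inv(K)@np.array([uv[0],uv[1],1.]); d=c["R"].T@d; o=-c["R"].T@c["t"]
    return o+d*(z-o[2])/d[2]
E
python3 - <<'E'
from h import *
np.set_printoptions(precision=4,suppress=True)
s=read_state(); print(s["time_s"],s["position"],s["tcp_rot"].tolist() if hasattr(s["tcp_rot"],'tolist') else s["tcp_rot"],s["opening"])
T=["weight","bar","puck","riser","nest_weight","nest_bar","nest_puck","nest_riser","lens","jar"]
for cam in ("scene","side"):
    c=snap(cam,cam+"0.png"); print(cam,-c["R"].T@c["t"])
    for t in T:
        print(t,[(np.round(d["at"],3).tolist(),round(d["conf"],2),proj(c,d["at"]).round().tolist()) for d in place_of(cam,t)[:4]])
E
```

```text
pics
0.0 [ 0.2794 -0.5583  0.2436] [[0.8943837617440703, 0.4473000083552806, -0.0006239021497702937], [0.44730029576904196, -0.8943814628885732, 0.002060156844336148], [0.00036350165627381135, -0.0021216424443432687, -0.9999976832472585]] 1.0006354217094167
scene [ 1.1381 -0.1603  1.1186]
weight [([0.62, 0.236, 0.09], 0.61, [386.0, 201.0])]
bar [([0.623, 0.378, -0.001], 0.75, [425.0, 204.0]), ([0.628, 0.236, 0.072], 0.6, [386.0, 207.0]), ([0.638, 0.104, 0.004], 0.59, [343.0, 235.0])]
puck [([0.625, 0.23, 0.048], 0.58, [383.0, 211.0]), ([0.439, 0.265, 0.001], 0.39, [366.0, 167.0])]
riser [([0.619, 0.231, 0.02], 0.87, [381.0, 214.0])]
nest_weight [([0.405, -0.272, -0.003], 0.88, [198.0, 209.0])]
nest_bar [([0.437, 0.267, 0.004], 0.91, [367.0, 166.0]), ([0.61, 0.008, 0.003], 0.65, [308.0, 237.0])]
nest_puck [([0.48, 0.02, 0.0], 0.8, [298.0, 200.0]), ([0.619, 0.232, 0.09], 0.23, [384.0, 201.0])]
nest_riser [([0.607, -0.219, -0.002], 0.89, [231.0, 262.0])]
lens [([0.715, -0.002, 0.002], 0.61, [317.0, 271.0])]
jar [([0.609, 0.006, -0.0], 0.51, [307.0, 238.0])]
side [0.0341 0.7997 0.8601]
weight [([0.621, 0.232, 0.089], 0.6, [247.0, 228.0])]
bar [([0.623, 0.378, -0.001], 0.78, [205.0, 295.0]), ([0.637, 0.108, 0.0], 0.75, [278.0, 223.0]), ([0.621, 0.23, 0.071], 0.56, [248.0, 233.0])]
puck [([0.621, 0.232, 0.046], 0.71, [249.0, 241.0]), ([0.618, 0.229, 0.021], 0.57, [252.0, 249.0])]
riser [([0.618, 0.227, 0.02], 0.93, [252.0, 248.0]), ([0.611, 0.006, 0.0], 0.17, [311.0, 205.0])]
nest_weight [([0.406, -0.272, 0.002], 0.84, [429.0, 179.0]), ([0.619, 0.23, 0.021], 0.18, [251.0, 249.0])]
nest_bar []
nest_puck [([0.477, 0.017, 0.0], 0.93, [351.0, 228.0]), ([0.62, 0.232, 0.071], 0.18, [248.0, 234.0])]
nest_riser [([0.607, -0.225, -0.001], 0.67, [358.0, 163.0])]
lens [([0.721, -0.007, -0.008], 0.83, [281.0, 189.0])]
jar [([0.608, 0.007, 0.005], 0.56, [311.0, 204.0]), ([0.607, -0.224, -0.003], 0.55, [358.0, 164.0])]
```

View pics/scene0.png

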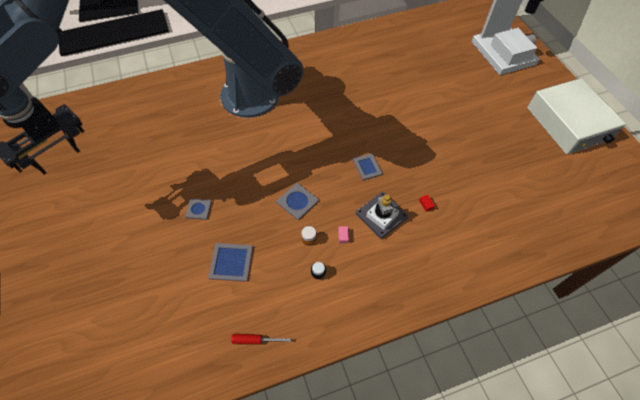

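View pics/side0.png

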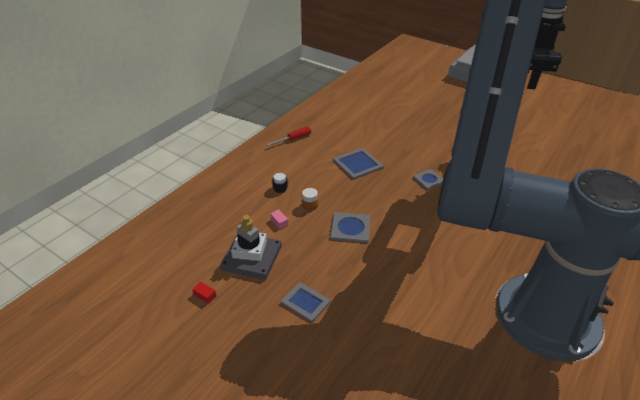

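The scene picture shows the stack at (385,213), with the nests at (198,209) weight, (367,166) bar, (297,200) puck and (231,262) riser. The lens is at (318,270) and the jar at (309,235).
Things shaped like the bar: red block (427,203), pink block (343,235), and the steel one in the stack at about (386,207). The steel one is the bar meant. The networks agree with the picture, so I'll go above the stack for a close look.

```bash
cat >> h.py <<'E'
def go(target,yaw=None):
    "print shift in tool axes (mm) to world target, and az turn (rad) to bring tool x to yaw deg (mod 180, short way)"
    s=read_state(); R=np.array(s["tcp_rot"]); p=np.array(s["position"])
    d=R.T@(np.array(target)-p)*1000
    y0=np.degrees(np.arctan2(R[1,0],R[0,0]))
    print("t",round(s["time_s"],2),"pos",p.round(4),"yaw",round(y0,2),"j6",round(s["joint_positions"][5],1),"shift",d.round(1),"tilt_rot",np.round(R[:2,2],4),
      "" if yaw is None else ("az",np.round(-np.radians((yaw-y0+90)%180-90),4)))
def wcam():
    c=capture("wrist"); return c
def wproj(c,X):
    p=c["R"]@np.array(X)+c["t"]; K=c["camera_matrix"]; r=np.hypot(p[0],p[1]); th=np.arctan2(r,p[2])
    return np.array([K[0,2]+K[0,0]*th*p[0]/r, K[1,2]+K[1,1]*th*p[1]/r])
def wunproj(c,uv,z):
    K=c["camera_matrix"]; x=(uv[0]-K[0,2])/K[0,0]; y=(uv[1]-K[1,2])/K[1,1]; th=np.hypot(x,y)
    d=np.array([x/th*np.sin(th),y/th*np.sin(th),np.cos(th)]) if th>1e-9 else np.array([0,0,1.])
    d=c["R"].T@d; o=-c["R"].T@c["t"]; return o+d*(z-o[2])/d[2]
E
python3 - <<'E'
from h import *
np.set_printoptions(precision=4,suppress=True)
go([0.62,0.23,0.26])
c=wcam(); s=read_state(); R=np.array(s["tcp_rot"]); o=-c["R"].T@c["t"]
print("cam in tool",R.T@(o-s["position"]),"axes in tool\n",R.T@c["R"].T,c["camera_matrix"])
E
```

```text
t 1.1 pos [ 0.2796 -0.5589  0.2446] yaw 26.57 j6 -10.2 shift [ 657.4 -553.3  -15.5] tilt_rot [-0. -0.] 
cam in tool [ 0.0845  0.001  -0.1405] axes in tool
 [[-0.     -0.9538 -0.3005]
 [ 1.      0.0001 -0.0005]
 [ 0.0005 -0.3005  0.9538]] [[309.7069   0.     318.8519]
 [  0.     309.7069 196.7169]
 [  0.       0.       1.    ]]
```

```bash
python3 -m jog '20 -17 -1 0 0 0 87;46 -39 -1 0 0 0 87;46 -39 -1 0 0 0 87;46 -39 -1 0 0 0 87;46 -39 -1 0 0 0 87;46 -39 -1 0 0 0 87;46 -39 -1 0 0 0 87;46 -39 -1 0 0 0 87;46 -39 -1 0 0 0 87;46 -39 -1 0 0 0 87;46 -39 -1 0 0 0 87;46 -39 -1 0 0 0 87'; python3 -m jog '46 -39 -1 0 0 0 87;46 -39 -1 0 0 0 87;30 -25 -1 0 0 0 87;8 -6 0 0 0 0 87;0 0 0 0 0 0 87'
python3 - <<'E'
from h import *
go([0.62,0.23,0.26])
c=snap("wrist","w1.png")
for t in ["weight","bar","puck","riser","nest_bar"]:
    print(t,[(np.round(d["at"],3).tolist(),round(d["conf"],2),wproj(c,d["at"]).round().tolist()) for d in place_of("wrist",t)[:4]])
E
```

```text
time_s: 2.65
position: [0.5513, 0.0772, 0.2568]
tcp_rot: [[0.894, 0.448, 0.001], [0.448, -0.894, -0.0], [0.001, 0.001, -1.0]]
force: [0.5, -1.5, 0.5]
opening: 1.003
grasp_force: 0.0
time_s: 3.28
position: [0.6177, 0.2308, 0.2592]
tcp_rot: [[0.894, 0.448, -0.001], [0.448, -0.894, -0.001], [-0.001, 0.0, -1.0]]
force: [-0.3, 0.5, -0.2]
opening: 1.003
grasp_force: 0.0
t 3.27 pos [0.6177 0.2308 0.2592] yaw 26.62 j6 74.2 shift [ 1.7  1.7 -0.8] tilt_rot [-0.0009 -0.0008] 
weight []
bar [([0.621, 0.374, 0.001], 0.96, [222.0, 118.0]), ([0.622, 0.228, 0.066], 0.89, [322.0, 176.0]), ([0.639, 0.105, 0.0], 0.84, [406.0, 194.0])]
puck [([0.622, 0.23, 0.048], 0.64, [320.0, 172.0])]
riser [([0.622, 0.231, 0.022], 0.67, [320.0, 167.0])]
nest_bar [([0.436, 0.269, 0.002], 0.94, [242.0, 263.0]), ([0.717, -0.005, -0.004], 0.41, [489.0, 180.0])]
```

View pics/w1.png

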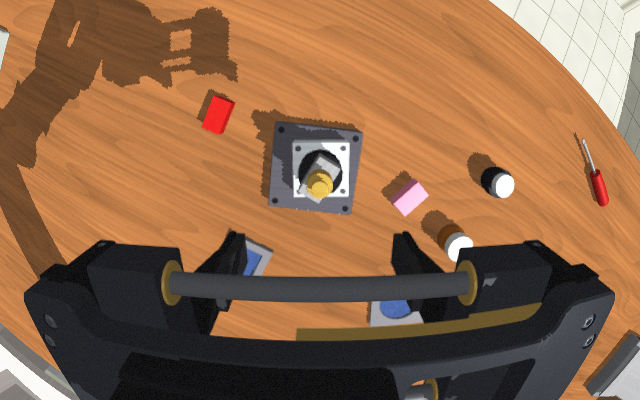

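Run:
```python
from h import *
c=snap("wrist","w2.png",(262,115,372,220),5.5)
for t in ["weight","bar","puck","riser"]:
    for d in trace("wrist",t)[:4]:
        m=d["pixels"].astype(np.uint8); ys,xs=np.nonzero(m); r=cv2.minAreaRect(np.c_[xs,ys].astype(np.float32)); print(t,round(d["conf"],2),m.sum(),r)
```

```text
weight 0.95 630 ((318.0, 183.0), (28.0, 26.0), 90.0)
bar 0.91 517 ((317.4615478515625, 177.80767822265625), (25.51620864868164, 45.20806884765625), 33.6900634765625)
bar 0.72 808 ((216.94772338867188, 114.9815444946289), (23.07552719116211, 37.8305549621582), 19.44003677368164)
bar 0.6 799 ((408.28826904296875, 196.25296020507812), (24.838539123535156, 33.51575469970703), 49.398704528808594)
puck 0.9 638 ((320.9931640625, 168.1849365234375), (44.59267807006836, 38.272457122802734), 20.556045532226562)
puck 0.37 644 ((318.0, 183.0), (30.0, 26.0), 90.0)
riser 0.62 1381 ((318.9999694824219, 167.49998474121094), (55.99999237060547, 56.99999237060547), 0.0)
```

View pics/w2.png

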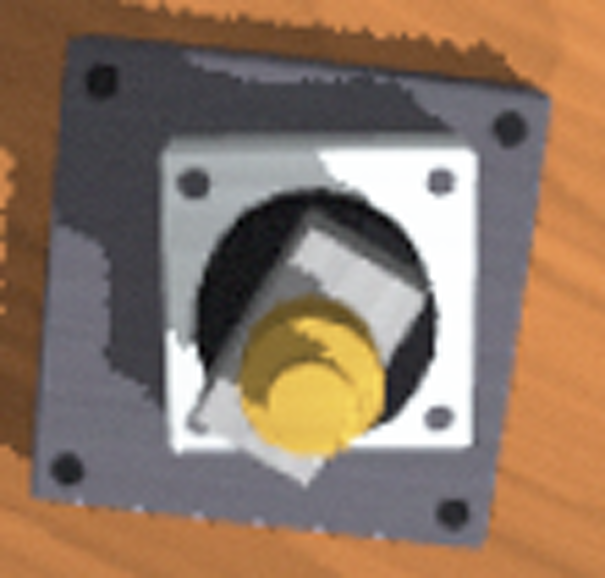

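The close crop (5.5x) shows the knob top at about (309,408) and the body top at about (313,368). The steel bar's top corners are about (303,228), (428,292), (306,485) and (192,420), turned relative to the white riser with corners (163,155) to (470,447). The steel bar is confirmed.

```bash
cat >> h.py <<'E'
def cr(c,P,box,sc,z): return np.array([wunproj(c,((U+.5)/sc-.5+box[0],(V+.5)/sc-.5+box[1]),z) for U,V in P])
def rect(X):
    X=X[:,:2]; (cx,cy),(w,h),a=cv2.minAreaRect((X*1000).astype(np.float32)); 
    print("mean",X.mean(0).round(4),"sides",[round(1000*np.hypot(*(X[i]-X[(i+1)%4])),1) for i in range(4)],"angs",[round(np.degrees(np.arctan2(*(X[(i+1)%4]-X[i])[::-1])),1) for i in range(4)])
E
python3 - <<'E'
from h import *
c=wcam(); b=(262,115)
print("knob",cr(c,[(309,408),(309-42,408),(309+42,408)],b,5.5,.123))
print("body",cr(c,[(313,368),(240,368),(386,368)],b,5.5,.111))
rect(cr(c,[(303,228),(428,292),(306,485),(192,420)],b,5.5,.091))
rect(cr(c,[(163,155),(475,150),(470,447),(170,450)],b,5.5,.045))
print("puck", cr(c,[(316,310),(196,310),(437,310)],b,5.5,.069))
rect(cr(c,[(70,38),(550,97),(487,547),(33,497)],b,5.5,.020))
for t,z in (("weight",0),):
  for cam in ("scene","side"):
    c=capture(cam)
    d=trace(cam,t)[0]; ys,xs=np.nonzero(d["pixels"]); print(cam,xs.min(),xs.max(),ys.min(),ys.max())
    print(unproj(c,(xs.mean(),ys.mean()),.105))
E
```

```text
knob [[0.62247899 0.23286456 0.123     ]
 [0.6193023  0.23922579 0.123     ]
 [0.62565785 0.22650597 0.123     ]]
body [[0.62622401 0.23399835 0.111     ]
 [0.6205058  0.24546307 0.111     ]
 [0.63195806 0.22254352 0.111     ]]
mean [0.6228 0.2336] sides [np.float64(26.1), np.float64(44.1), np.float64(25.2), np.float64(42.4)] angs [np.float64(-90.9), np.float64(175.5), np.float64(85.5), np.float64(-3.3)]
mean [0.6242 0.2315] sides [np.float64(65.4), np.float64(65.2), np.float64(65.7), np.float64(64.9)] angs [np.float64(-62.5), np.float64(-153.1), np.float64(117.2), np.float64(26.7)]
puck [[0.62731334 0.23394846 0.069     ]
 [0.61666117 0.25537091 0.069     ]
 [0.63814155 0.21238988 0.069     ]]
mean [0.6162 0.2365] sides [np.float64(108.1), np.float64(107.8), np.float64(109.1), np.float64(108.7)] angs [np.float64(-70.6), np.float64(-159.6), np.float64(109.9), np.float64(19.9)]Traceback (most recent call last):
  File "<stdin>", line 12, in <module>
IndexError: list index out of range
```

Run:
```python
from h import *
go([0.6225,0.233,0.170])
```

```text
t 3.98 pos [0.618  0.2308 0.2596] yaw 26.57 j6 74.2 shift [ 5.   0.1 89.6] tilt_rot [ 0. -0.]
```

```bash
python3 -m jog '3 0 30 0 0 0 87;2 0 40 0 0 0 87;0 0 20 0 0 0 87;0 0 0 0 0 0 87'
python3 - <<'E'
from h import *
go([0.6225,0.233,0.120])
c=snap("wrist","w3.png",(200,80,440,280),3)
E
```

```text
time_s: 4.47
position: [0.6212, 0.2329, 0.1675]
tcp_rot: [[0.894, 0.447, -0.005], [0.447, -0.894, -0.001], [-0.005, -0.001, -1.0]]
force: [0.1, 0.4, 0.1]
opening: 0.996
grasp_force: 0.0
t 4.47 pos [0.6212 0.2329 0.1675] yaw 26.58 j6 74.3 shift [ 1.4  0.6 47.4] tilt_rot [-0.0046 -0.0009]
```

View pics/w3.png

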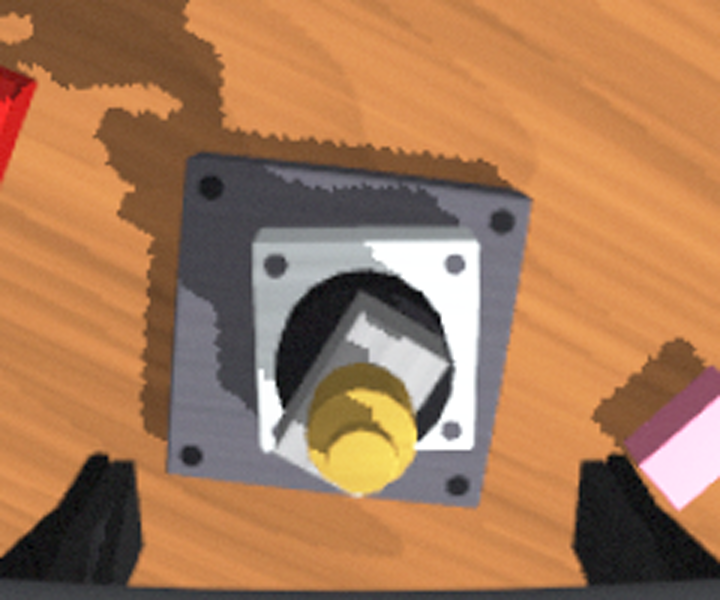

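The fingertips sit at (140,520) and (578,520) around the knob at (361,460) in the crop, so the knob is centred along the closing line. Descending.

```bash
python3 - <<'E'
from h import *
c=wcam();go([0.6225,0.233,0.120])
b=(200,80)
print("knob",cr(c,[(361,460)],b,3,.123),"body",cr(c,[(306,425),(417,425)],b,3,.111).mean(0))
rect(cr(c,[(357,311),(448,367),(358,497),(273,447)],b,3,.091))
E
python3 -m jog '0 0 20 0 0 0 87;0 0 20 0 0 0 87;0 0 7 0 0 0 87;0 0 0 0 0 0 87'
python3 -c "
from h import *
go([0.6225,0.233,0.120])"
```

```text
t 4.58 pos [0.6231 0.2333 0.1702] yaw 26.58 j6 74.3 shift [-0.7 -0.  50.2] tilt_rot [0.0011 0.0002] 
knob [[0.62367189 0.23194353 0.123     ]] body [0.62679129 0.23334272 0.111     ]
mean [0.6234 0.2325] sides [np.float64(26.8), np.float64(42.3), np.float64(26.0), np.float64(42.0)] angs [np.float64(-95.9), np.float64(174.6), np.float64(83.4), np.float64(-4.3)]
time_s: 5.08
position: [0.623, 0.2332, 0.1232]
tcp_rot: [[0.894, 0.447, 0.001], [0.447, -0.894, 0.0], [0.001, 0.0, -1.0]]
force: [0.1, -0.5, -0.2]
opening: 1.001
grasp_force: 0.0
t 5.08 pos [0.623  0.2332 0.1232] yaw 26.58 j6 74.3 shift [-0.5 -0.   3.2] tilt_rot [0.001  0.0002]
```

```bash
python3 -m jog '0 0 3 0 0 0 87;0 0 0 0 0 0 40;0 0 0 0 0 0 30;0 0 0 0 0 0 30;0 0 0 0 0 0 20;0 0 0 0 0 0 15;0 0 0 0 0 0 15'
```

```text
time_s: 5.95
position: [0.6225, 0.2331, 0.1195]
tcp_rot: [[0.894, 0.447, -0.0], [0.447, -0.894, 0.0], [0.0, -0.0, -1.0]]
force: [0.7, -0.3, 0.6]
opening: 0.397
grasp_force: 0.0
```

```bash
python3 -m jog '0 0 0 0 0 0 15;0 0 0 0 0 0 15;0 0 0 0 0 0 15;0 0 0 0 0 0 15'
```

```text
time_s: 6.45
position: [0.6225, 0.2331, 0.1195]
tcp_rot: [[0.894, 0.447, 0.0], [0.447, -0.894, -0.0], [0.0, 0.0, -1.0]]
force: [0.0, 0.5, 0.5]
opening: 0.288
grasp_force: 30.0
```

```bash
python3 -m jog '0 0 -5 0 0 0 15;0 0 -20 0 0 0 15;0 0 -35 0 0 0 15;0 0 -20 0 0 0 15;0 0 0 0 0 0 15'
python3 - <<'E'
from h import *
c=snap("wrist","w4.png",(200,80,440,280),3)
go([0.405,-0.272,0.19])
c=capture("scene")
for d in trace("scene","nest_weight")[:2]:
    m=d["pixels"]; ys,xs=np.nonzero(m); print(d["conf"],unproj(c,(xs.mean(),ys.mean()),.008))
E
```

```text
time_s: 7.08
position: [0.6237, 0.2335, 0.2017]
tcp_rot: [[0.894, 0.447, 0.005], [0.447, -0.894, 0.001], [0.004, 0.001, -1.0]]
force: [-0.0, -0.3, -0.7]
opening: 0.291
grasp_force: 30.0
t 7.12 pos [0.6226 0.2332 0.2001] yaw 26.58 j6 74.3 shift [-420.7  354.5    9.7] tilt_rot [0.0012 0.0003] 
0.87 [ 0.41254691 -0.26990736  0.008     ]
```

View pics/w4.png

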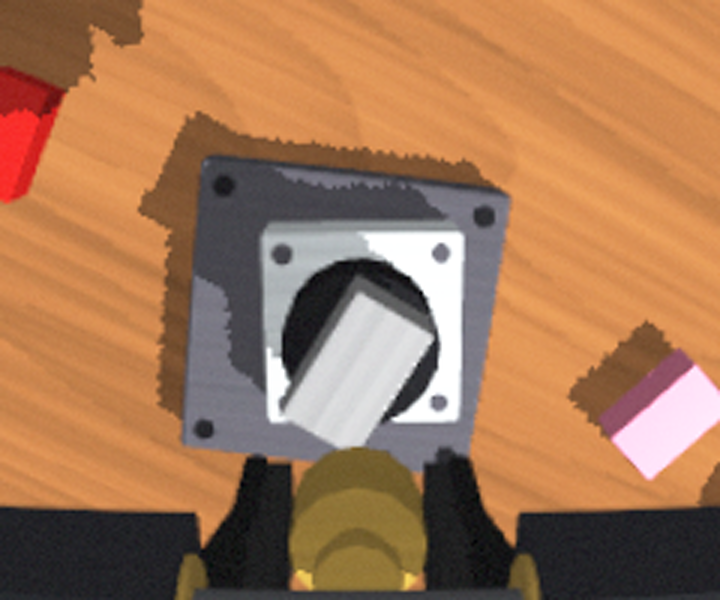

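The weight is in the jaws and the bar stays on the stack, fully visible. Its top corners in the crop are about (362,292), (434,338), (350,450) and (280,407).

```bash
python3 - <<'E'
from h import *
c=wcam(); b=(200,80)
rect(cr(c,[(362,292),(434,338),(350,450),(280,407)],b,3,.091))
rect(cr(c,[(263,235),(465,232),(460,422),(268,423)],b,3,.045))
print(cr(c,[(282,338),(440,338),(360,338)],b,3,.069))
E
python3 -m jog '-15 13 0 0 0 0 15;-46 39 0 0 0 0 15;-46 39 0 0 0 0 15;-46 39 0 0 0 0 15;-46 39 0 0 0 0 15;-46 39 0 0 0 0 15;-46 39 0 0 0 0 15;-46 39 0 0 0 0 15;-40 34 0 0 0 0 15;-30 25 0 0 0 0 15;-13 2 0 0 0 0 15;0 0 0 0 0 0 15'
python3 - <<'E'
from h import *
c=snap("wrist","w5.png",(180,60,460,300),2.8)
go([0.405,-0.272,0.10])
for d in place_of("wrist","nest_weight")[:2]: print(d["conf"],d["at"],wproj(c,d["at"]))
E
```

```text
mean [0.6215 0.2325] sides [np.float64(24.0), np.float64(41.3), np.float64(24.0), np.float64(41.1)] angs [np.float64(-96.7), np.float64(171.9), np.float64(82.8), np.float64(-8.1)]
mean [0.6217 0.2297] sides [np.float64(65.0), np.float64(65.6), np.float64(65.6), np.float64(65.0)] angs [np.float64(-62.5), np.float64(-153.0), np.float64(116.9), np.float64(26.4)]
[[0.61472873 0.25428285 0.069     ]
 [0.63622061 0.21135577 0.069     ]
 [0.62532774 0.23309031 0.069     ]]
time_s: 8.78
position: [0.4005, -0.2645, 0.1991]
tcp_rot: [[0.895, 0.445, -0.002], [0.445, -0.895, 0.002], [-0.001, -0.002, -1.0]]
force: [0.5, 0.3, -0.9]
opening: 0.288
grasp_force: 30.0
t 8.82 pos [ 0.4012 -0.264   0.1993] yaw 26.53 j6 16.7 shift [-0.2  9.  99.2] tilt_rot [-0.001   0.0017] 
0.59 [0.4032, -0.27, -0.0002] [323.90314397 177.64934639]
```

View pics/w5.png

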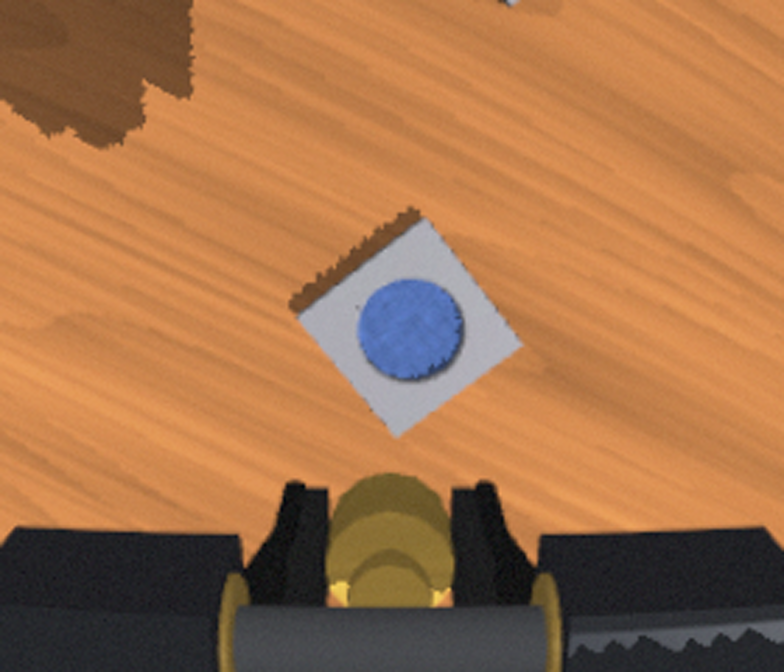

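Run:
```python
from h import *
c=wcam(); b=(180,60)
rect(cr(c,[(426,218),(523,346),(397,437),(298,316)],b,2.8,.008))
X=cr(c,[(411,330),(358,330),(464,330)],b,2.8,.006);print(X)
go(list(X[0,:2])+[0.06])
```

```text
mean [ 0.4075 -0.2711] sides [np.float64(64.2), np.float64(63.4), np.float64(64.1), np.float64(63.2)] angs [np.float64(-115.7), np.float64(154.2), np.float64(64.2), np.float64(-25.7)]
[[ 0.40730783 -0.27112397  0.006     ]
 [ 0.39789529 -0.25233543  0.006     ]
 [ 0.41679489 -0.28993894  0.006     ]]
t 8.93 pos [ 0.4021 -0.2638  0.1995] yaw 26.64 j6 16.7 shift [  1.3   9.  139.4] tilt_rot [-0.0004  0.0009]
```

```bash
python3 -m jog '1 4 30 0 0 0 15;0 5 40 0 0 0 15;0 0 40 0 0 0 15;0 0 25 0 0 0 15;0 0 15 0 0 0 15;0 0 8 0 0 0 15;0 0 0 0 0 0 15;0 0 0 0 0 0 15'; python3 -c "
from h import *
go([0.407,-0.271,0.0325])"
```

```text
time_s: 9.93
position: [0.4075, -0.273, 0.0423]
tcp_rot: [[0.894, 0.448, 0.001], [0.448, -0.894, -0.001], [0.0, 0.002, -1.0]]
force: [0.1, -0.3, -1.1]
opening: 0.287
grasp_force: 30.0
t 9.93 pos [ 0.4075 -0.273   0.0423] yaw 26.58 j6 16.5 shift [ 0.5 -2.1  9.8] tilt_rot [ 0.0012 -0.0012]
```

```bash
python3 -m jog '0 -2 4 0 0 0 15;0 0 3 0 0 0 15;0 0 1.5 0 0 0 15;0 0 0.7 0 0 0 15;0 0 0 0 0 0 15;0 0 0 0 0 0 15'; python3 -c "
from h import *
go([0.407,-0.271,0.0325])"
```

```text
time_s: 10.68
position: [0.4061, -0.2709, 0.0325]
tcp_rot: [[0.894, 0.447, -0.0], [0.447, -0.894, -0.0], [-0.0, 0.0, -1.0]]
force: [0.5, 0.1, 2.5]
opening: 0.287
grasp_force: 30.0
t 10.68 pos [ 0.4061 -0.2709  0.0325] yaw 26.57 j6 16.6 shift [ 0.8  0.5 -0. ] tilt_rot [-0. -0.]
```

```bash
python3 -m jog '0 0 0 0 0 0 30;0 0 0 0 0 0 35;0 0 0 0 0 0 45;0 0 0 0 0 0 50;0 0 -3 0 0 0 50;0 0 -20 0 0 0 60;0 0 -40 0 0 0 70;0 0 -50 0 0 0 87;0 0 -40 0 0 0 87;0 0 0 0 0 0 87'
python3 - <<'E'
from h import *
c=snap("wrist","w6.png",(180,60,460,300),2.8)
go([0.6215,0.2325,0.19],-7)
E
```

```text
time_s: 11.92
position: [0.4076, -0.2723, 0.1885]
tcp_rot: [[0.894, 0.447, 0.005], [0.448, -0.894, -0.006], [0.002, 0.008, -1.0]]
force: [0.6, 0.5, 0.5]
opening: 0.976
grasp_force: 0.0
t 11.97 pos [ 0.4066 -0.2714  0.1867] yaw 26.58 j6 16.6 shift [ 417.7 -354.4   -4.1] tilt_rot [ 0.0025 -0.0027] ('az', np.float64(0.5861))
```

View pics/w6.png

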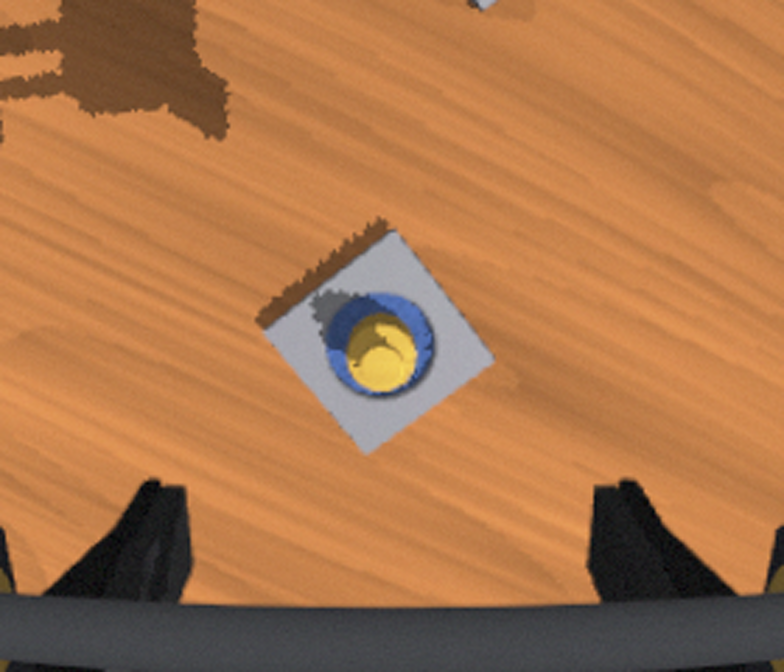

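The weight stands upright in its recess at (380,350), with room all round. Back to the stack for the bar.

```bash
python3 -m jog '15 -13 0 0 0 0 87;46 -39 0 0 0 0 87;46 -39 0 0 0 0 87;46 -39 0 0 0 0 87;46 -39 0 0 0 0 87;46 -39 0 0 0 0 87;46 -39 0 0 0 0 87;46 -39 0 0 0 0 87;46 -39 0 0 0 0 87;30 -25 0 0 0 0 87;5 -4 0 0 0 0.12 87;0 0 0 0 0 0.18 87'; python3 -m jog '0 0 0 0 0 0.18 87;0 0 0 0 0 0.09 87;0 0 0 0 0 0 87;0 0 0 0 0 0 87';python3 - <<'E'
from h import *
c=snap("wrist","w7.png",(220,90,420,240),4)
go([0.6215,0.2325,0.17],-7)
E
```

```text
time_s: 13.48
position: [0.6204, 0.2337, 0.1824]
tcp_rot: [[0.987, 0.159, -0.004], [0.159, -0.987, -0.001], [-0.005, 0.0, -1.0]]
force: [0.4, -0.8, 0.1]
opening: 0.999
grasp_force: 0.0
time_s: 13.98
position: [0.621, 0.2325, 0.184]
tcp_rot: [[0.994, -0.105, -0.002], [-0.105, -0.994, -0.0], [-0.002, 0.001, -1.0]]
force: [0.1, 0.7, 0.2]
opening: 1.0
grasp_force: 0.0
t 14.03 pos [0.6212 0.2325 0.1844] yaw -6.03 j6 106.9 shift [ 0.3  0.  14.4] tilt_rot [-0.0016 -0.0003] ('az', np.float64(0.0169))
```

View pics/w7.png

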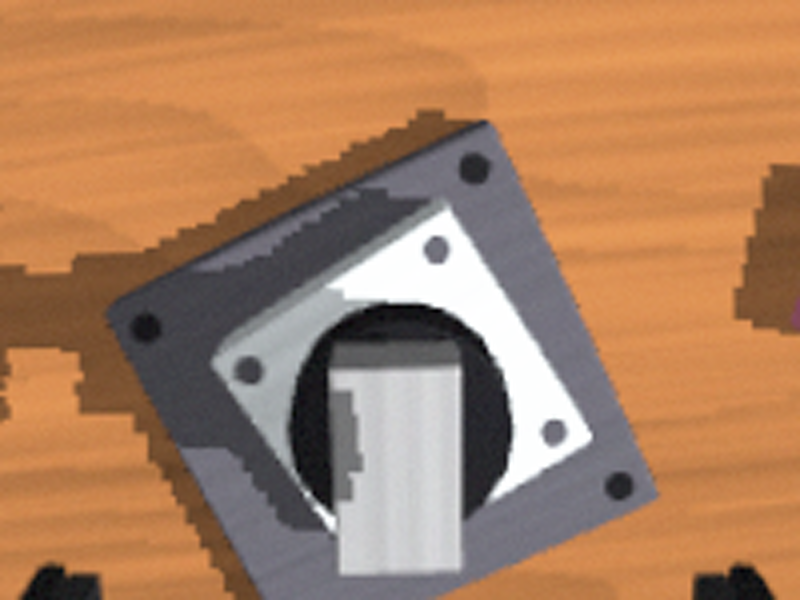

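The bar is nearly aligned with the tool: its top corners in the crop are (329,367), (463,365), (463,572) and (338,576). The fingertips at (75,585) and (725,585) are symmetric about it.

Run:
```python
from h import *
c=wcam(); b=(220,90)
X=cr(c,[(329,367),(463,365),(463,572),(338,576)],b,4,.091);rect(X)
m=X.mean(0); go([m[0],m[1],.098])
```

```text
mean [0.6227 0.2321] sides [np.float64(26.1), np.float64(44.1), np.float64(25.9), np.float64(44.6)] angs [np.float64(-95.1), np.float64(175.0), np.float64(86.0), np.float64(-4.7)]
t 14.07 pos [0.6213 0.2326 0.1847] yaw -6.04 j6 106.9 shift [ 1.5  0.3 86.7] tilt_rot [-0.0011 -0.0002]
```

```bash
python3 -m jog '1 0 25 0 0 -0.02 87;0 0 30 0 0 0 87;0 0 20 0 0 0 70;0 0 9 0 0 0 60;0 0 3 0 0 0 50;0 0 0 0 0 0 40;0 0 0 0 0 0 30;0 0 0 0 0 0 15;0 0 0 0 0 0 15;0 0 0 0 0 0 15;0 0 0 0 0 0 15;0 0 0 0 0 0 15'; python3 -c "
from h import *
go([0.6225,0.232,0.098],-5)"
```

```text
time_s: 15.58
position: [0.6228, 0.2326, 0.0988]
tcp_rot: [[0.996, -0.086, 0.001], [-0.086, -0.996, 0.0], [0.001, -0.0, -1.0]]
force: [-1.1, -0.6, 4.0]
opening: 0.295
grasp_force: 30.0
t 15.57 pos [0.6228 0.2326 0.0988] yaw -4.94 j6 105.8 shift [-0.2  0.6  0.8] tilt_rot [0.0005 0.    ] ('az', np.float64(0.0011))
```

```bash
python3 -m jog '0 0 -4 0 0 0 15;0 0 -20 0 0 0 15;0 0 -40 0 0 0 15;0 0 -30 0 0 0 15;-25 -2 0 0 0 0 15;-50 -5 0 0 0 0 15;-55 -5 0 0 0 0 15;-37 -4 0 0 0 0 15;-20 -2 0 0 0 0 15;0 0 0 0 0 0 15;0 0 0 0 0 0 15'
python3 - <<'E'
from h import *
c=snap("wrist","w8.png",(180,60,460,300),2.8)
go([0.437,0.267,0.10])
for d in place_of("wrist","nest_bar")[:2]: print(d["conf"],d["at"],wproj(c,d["at"]))
E
```

```text
time_s: 16.95
position: [0.4402, 0.2668, 0.1929]
tcp_rot: [[0.996, -0.087, 0.003], [-0.087, -0.996, 0.001], [0.003, -0.001, -1.0]]
force: [-0.5, 0.6, -1.9]
opening: 0.296
grasp_force: 30.0
t 17.0 pos [0.4402 0.2667 0.1927] yaw -4.99 j6 113.8 shift [-3.5  0.  92.7] tilt_rot [0.0028 0.0007] 
0.67 [0.4375, 0.2652, 0.0054] [320.8008094  183.34687828]
```

View pics/w8.png

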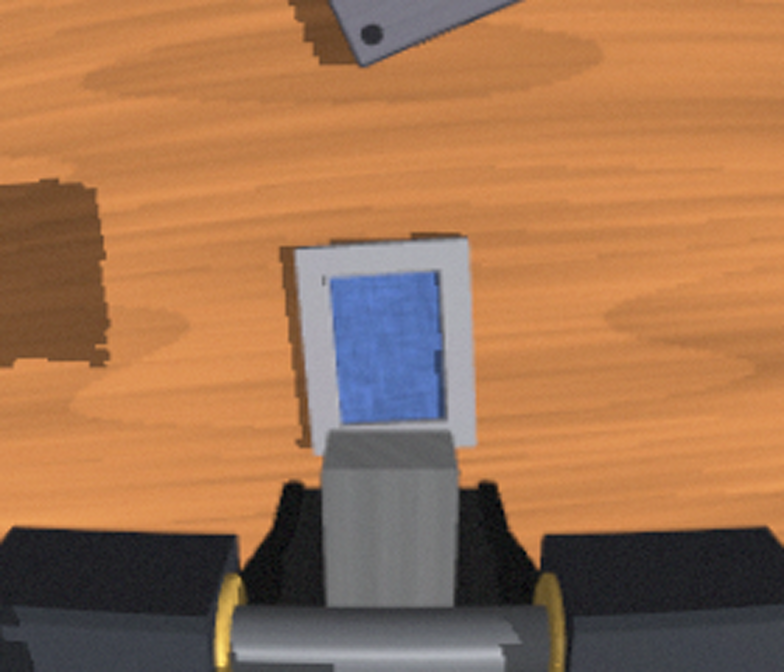

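The bar hangs level in the jaws. The nest's top corners are about (296,250), (467,239), (476,446) and (316,455), with the long side almost along the tool x.

Run:
```python
from h import *
c=wcam(); b=(180,60)
X=cr(c,[(296,250),(467,239),(476,446),(316,455)],b,2.8,.008);rect(X)
Y=cr(c,[(330,278),(440,270),(445,421),(340,425)],b,2.8,.008);rect(Y)
m=X.mean(0); go([m[0],m[1],.05])
```

```text
mean [0.4362 0.2674] sides [np.float64(64.9), np.float64(83.8), np.float64(64.9), np.float64(83.6)] angs [np.float64(-91.3), np.float64(178.9), np.float64(88.5), np.float64(-1.1)]
mean [0.4364 0.2674] sides [np.float64(42.0), np.float64(60.9), np.float64(42.0), np.float64(59.6)] angs [np.float64(-90.8), np.float64(177.8), np.float64(87.4), np.float64(-2.2)]
t 17.1 pos [0.4396 0.2665 0.1924] yaw -5.0 j6 113.8 shift [ -3.6  -0.6 142.4] tilt_rot [0.0013 0.0003]
```

```bash
python3 -m jog '-4 -1 25 0 0 -0.066 15;0 0 40 0 0 0 15;0 0 40 0 0 0 15;0 0 22 0 0 0 15;0 0 15 0 0 0 15;0 0 5 0 0 0 15;0 0 0 0 0 0 15;0 0 0 0 0 0 15'; python3 -c "
from h import *
go([0.436,0.2675,0.0338],-1.2)"
```

```text
time_s: 18.1
position: [0.4346, 0.2682, 0.0462]
tcp_rot: [[1.0, -0.02, 0.002], [-0.02, -1.0, 0.001], [0.002, -0.001, -1.0]]
force: [-0.0, 0.1, -1.4]
opening: 0.295
grasp_force: 30.0
t 18.1 pos [0.4346 0.2682 0.0462] yaw -1.16 j6 110.3 shift [ 1.4  0.7 12.4] tilt_rot [0.0018 0.0006] ('az', np.float64(0.0008))
```

```bash
python3 -m jog '1 0 6 0 0 0 15;0 0 3 0 0 0 15;0 0 1.5 0 0 0 15;0 0 1 0 0 0 15;0 0 0 0 0 0 15;0 0 0 0 0 0 15'; python3 -c "
from h import *
go([0.436,0.2675,0.0338],-1.2)"
```

```text
time_s: 18.85
position: [0.4349, 0.2679, 0.0339]
tcp_rot: [[1.0, -0.02, 0.0], [-0.02, -1.0, 0.0], [0.0, -0.0, -1.0]]
force: [0.1, 0.2, -1.5]
opening: 0.297
grasp_force: 30.0
t 18.85 pos [0.4349 0.2679 0.0339] yaw -1.16 j6 110.2 shift [1.1 0.4 0.1] tilt_rot [0. 0.] ('az', np.float64(0.0008))
```

```bash
python3 -m jog '0 0 0.5 0 0 0 15;0 0 0 0 0 0 15'; python3 -m jog '0 0 0.5 0 0 0 15;0 0 0 0 0 0 15'
```

```text
time_s: 19.1
position: [0.435, 0.2679, 0.0337]
tcp_rot: [[1.0, -0.02, 0.0], [-0.02, -1.0, 0.0], [0.0, -0.0, -1.0]]
force: [-1.0, -0.4, 3.6]
opening: 0.295
grasp_force: 30.0
time_s: 19.35
position: [0.435, 0.2679, 0.0337]
tcp_rot: [[1.0, -0.02, 0.001], [-0.02, -1.0, 0.0], [0.001, -0.0, -1.0]]
force: [-1.1, -0.6, 8.1]
opening: 0.298
grasp_force: 30.0
```

In contact. Release and rise.

```bash
python3 -m jog '0 0 -0.3 0 0 0 30;0 0 0 0 0 0 35;0 0 0 0 0 0 45;0 0 0 0 0 0 50;0 0 -3 0 0 0 50;0 0 -20 0 0 0 60;0 0 -40 0 0 0 87;0 0 -55 0 0 0 87;0 0 -30 0 0 0 87;0 0 0 0 0 0 87'
python3 - <<'E'
from h import *
c=snap("wrist","w9.png",(180,60,460,300),2.8)
go([0.6235,0.2325,0.17],-1)
E
```

```text
time_s: 20.6
position: [0.4364, 0.2685, 0.1837]
tcp_rot: [[1.0, -0.02, 0.006], [-0.02, -1.0, 0.002], [0.006, -0.002, -1.0]]
force: [1.0, -0.2, 0.2]
opening: 0.979
grasp_force: 0.0
t 20.65 pos [0.4353 0.2681 0.1821] yaw -1.16 j6 110.2 shift [188.9  31.8  12.5] tilt_rot [0.0023 0.0008] ('az', np.float64(-0.0027))
```

View pics/w9.png

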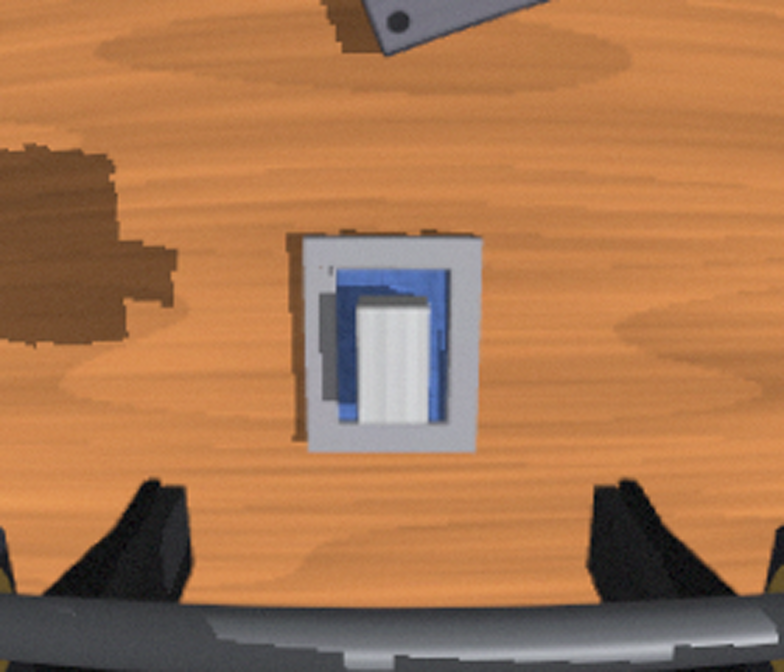

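The bar sits flat in its recess at (393,365), sides parallel. I'll check its position by numbers.

```bash
python3 - <<'E'
from h import *
c=wcam(); b=(180,60)
rect(cr(c,[(357,307),(429,307),(430,424),(359,424)],b,2.8,.026))
rect(cr(c,[(304,238),(482,238),(477,452),(309,452)],b,2.8,.008))
E
python3 -m jog '20 3 0 0 0 0 87;50 9 0 0 0 0 87;55 10 0 0 0 0 87;45 7 0 0 0 0 87;19 3 0 0 0 0 87;0 0 0 0 0 0 87;0 0 0 0 0 0 87'
python3 - <<'E'
from h import *
c=snap("wrist","w10.png",(220,90,420,240),4)
go([0.6235,0.2325,0.17],-1)
E
```

```text
mean [0.4333 0.2667] sides [np.float64(25.2), np.float64(43.5), np.float64(25.9), np.float64(43.5)] angs [np.float64(-91.1), np.float64(-179.9), np.float64(88.9), np.float64(-0.8)]
mean [0.4352 0.2669] sides [np.float64(65.1), np.float64(83.9), np.float64(65.9), np.float64(83.9)] angs [np.float64(-91.1), np.float64(179.2), np.float64(88.9), np.float64(-1.3)]
time_s: 21.58
position: [0.6222, 0.2318, 0.1797]
tcp_rot: [[1.0, -0.02, -0.003], [-0.02, -1.0, -0.001], [-0.003, 0.001, -1.0]]
force: [-0.6, -0.2, 0.2]
opening: 1.001
grasp_force: 0.0
t 21.62 pos [0.622  0.2321 0.1801] yaw -1.14 j6 102.0 shift [ 1.6 -0.4 10.1] tilt_rot [-0.0028 -0.0004] ('az', np.float64(-0.0024))
```

View pics/w10.png

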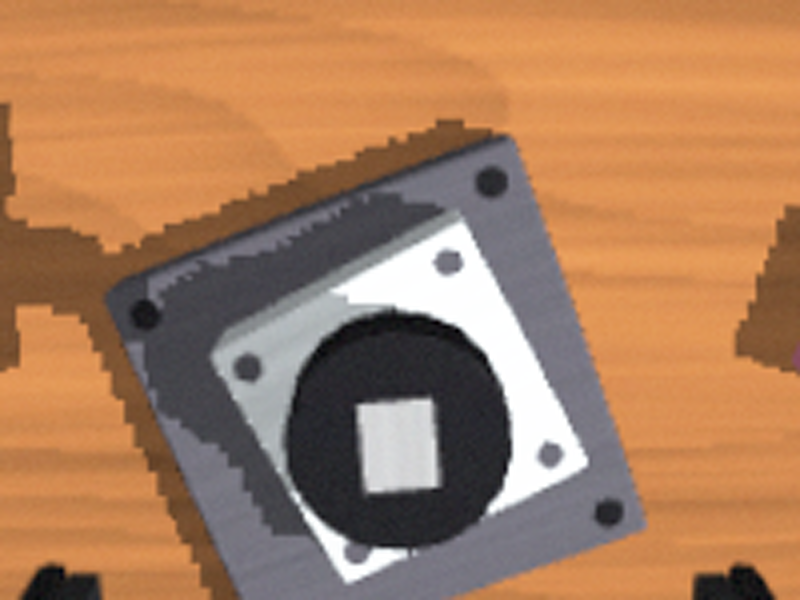

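The puck's top face in the crop spans 285–512 horizontally and about 332–549 vertically. The riser's top corners are (212,358), (458,222), (588,463) and (347,583).

Run:
```python
from h import *
c=wcam(); b=(220,90)
X=cr(c,[(398,441),(285,441),(512,441),(398,549),(399,446)],b,4,.069); print(X.round(4))
rect(cr(c,[(212,358),(458,222),(588,463),(347,583)],b,4,.045))
x=X[3,:2]+[.025,0]; print(x)
go([X[0,0],X[0,1],.074])
```

```text
[[0.6243 0.2317 0.069 ]
 [0.6248 0.2559 0.069 ]
 [0.6238 0.2073 0.069 ]
 [0.5993 0.2322 0.069 ]
 [0.6232 0.2315 0.069 ]]
mean [0.6238 0.2309] sides [np.float64(64.5), np.float64(65.3), np.float64(65.4), np.float64(64.4)] angs [np.float64(-62.0), np.float64(-152.1), np.float64(117.2), np.float64(27.2)]
[0.62426883 0.23216021]
t 21.68 pos [0.622  0.2323 0.1805] yaw -1.12 j6 102.0 shift [  2.6   0.6 106.5] tilt_rot [-0.0021 -0.0003]
```

```bash
python3 -m jog '2 0 25 0 0 0 87;0 0 40 0 0 0 87;0 0 28 0 0 0 87;0 0 10 0 0 0 80;0 0 3 0 0 0 70;0 0 0 0 0 0 60;0 0 0 0 0 0 50;0 0 0 0 0 0 35;0 0 0 0 0 0 35;0 0 0 0 0 0 35'; python3 -c "
from h import *
go([0.624,0.2317,0.074])"
```

```text
time_s: 22.92
position: [0.6259, 0.2321, 0.0762]
tcp_rot: [[1.0, -0.02, 0.001], [-0.02, -1.0, 0.0], [0.001, -0.0, -1.0]]
force: [-1.3, 0.2, 6.0]
opening: 0.563
grasp_force: 30.0
t 22.93 pos [0.6259 0.2321 0.0762] yaw -1.15 j6 101.9 shift [-1.8  0.4  2.2] tilt_rot [0.0015 0.0002]
```

```bash
python3 -m jog '0 0 -4 0 0 0 35;0 0 -20 0 0 0 35;0 0 -40 0 0 0 35;0 0 -35 0 0 0 35;-12 18 0 0 0 0 35;-30 45 0 0 0 0 35;-34 51 0 0 0 0 35;-34 51 0 0 0 0 35;-24 36 0 0 0 0 35;-12 15 0 0 0 0 35;0 0 0 0 0 0 35;0 0 0 0 0 0 35'
python3 - <<'E'
from h import *
c=snap("wrist","w11.png",(180,60,460,300),2.8)
go([0.478,0.018,0.10])
for d in place_of("wrist","nest_puck")[:2]: print(d["conf"],d["at"],wproj(c,d["at"]))
E
```

```text
time_s: 24.42
position: [0.4764, 0.0197, 0.1746]
tcp_rot: [[1.0, -0.02, 0.002], [-0.02, -1.0, 0.0], [0.002, -0.0, -1.0]]
force: [0.5, -0.4, -0.6]
opening: 0.565
grasp_force: 30.0
t 24.48 pos [0.4763 0.0198 0.1744] yaw -1.09 j6 80.0 shift [ 1.6  1.8 74.4] tilt_rot [0.0019 0.    ] 
0.8 [0.4795, 0.0183, 0.0013] [320.04441932 181.38427022]
```

View pics/w11.png

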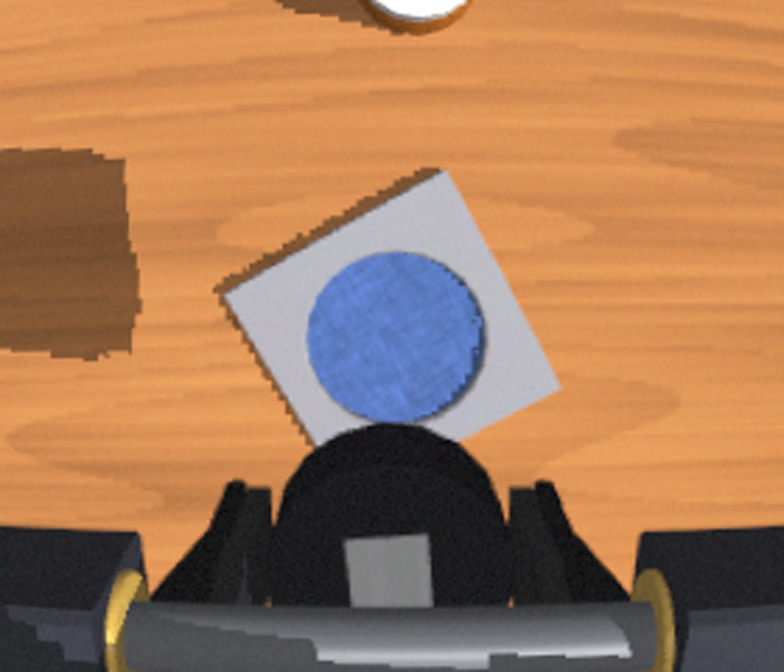

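The puck is level in the jaws. The nest recess spans (307–485, 251–424), centre about (396,338).

Run:
```python
from h import *
c=wcam(); b=(180,60)
X=cr(c,[(396,338),(307,338),(485,338),(396,251),(396,424)],b,2.8,.007); print(X.round(4))
m=X[3:].mean(0); go([m[0],X[0,1],.0455])
```

```text
[[ 0.4816  0.0174  0.007 ]
 [ 0.4823  0.0501  0.007 ]
 [ 0.4811 -0.0153  0.007 ]
 [ 0.5138  0.0169  0.007 ]
 [ 0.4481  0.018   0.007 ]]
t 24.57 pos [0.4758 0.0199 0.1742] yaw -1.06 j6 80.0 shift [  5.1   2.4 128.7] tilt_rot [0.0009 0.    ]
```

```bash
python3 -m jog '6 2 25 0 0 0 35;0 0 40 0 0 0 35;0 0 35 0 0 0 35;0 0 18 0 0 0 35;0 0 10 0 0 0 35;0 0 2 0 0 0 35;0 0 0 0 0 0 35;0 0 0 0 0 0 35'; python3 -c "
from h import *
go([0.482,0.0175,0.0352])"
```

```text
time_s: 25.58
position: [0.4814, 0.0169, 0.0449]
tcp_rot: [[1.0, -0.02, 0.002], [-0.02, -1.0, -0.0], [0.002, 0.0, -1.0]]
force: [-0.3, -0.2, -0.4]
opening: 0.567
grasp_force: 30.0
t 25.57 pos [0.4814 0.0169 0.0449] yaw -1.15 j6 79.8 shift [ 0.5 -0.6  9.7] tilt_rot [ 0.0016 -0.0003]
```

```bash
python3 -m jog '0 0 4 0 0 0 35;0 0 2 0 0 0 35;0 0 1 0 0 0 35;0 0 0 0 0 0 35;0 0 0 0 0 0 35'; python3 -m jog '0 0 0.7 0 0 0 35;0 0 0 0 0 0 35;0 0 0 0 0 0 35'
```

```text
time_s: 26.2
position: [0.4809, 0.0169, 0.0372]
tcp_rot: [[1.0, -0.02, 0.0], [-0.02, -1.0, 0.0], [0.0, -0.0, -1.0]]
force: [0.7, -0.2, -0.8]
opening: 0.565
grasp_force: 30.0
time_s: 26.58
position: [0.4809, 0.017, 0.0365]
tcp_rot: [[1.0, -0.02, 0.0], [-0.02, -1.0, -0.0], [0.0, 0.0, -1.0]]
force: [0.2, 0.2, -0.6]
opening: 0.567
grasp_force: 30.0
```

```bash
python3 -m jog '0 0 0.7 0 0 0 35;0 0 0 0 0 0 35;0 0 0 0 0 0 35'
```

```text
time_s: 26.95
position: [0.4809, 0.0169, 0.0358]
tcp_rot: [[1.0, -0.02, -0.0], [-0.02, -1.0, -0.0], [-0.0, 0.0, -1.0]]
force: [-0.2, -0.4, -0.6]
opening: 0.563
grasp_force: 30.0
```

```bash
python3 -m jog '0 0 0.6 0 0 0 35;0 0 0 0 0 0 35;0 0 0 0 0 0 35'; python3 -m jog '0 0 0.4 0 0 0 35;0 0 0 0 0 0 35;0 0 0 0 0 0 35'
```

```text
time_s: 27.32
position: [0.4809, 0.0169, 0.0352]
tcp_rot: [[1.0, -0.02, 0.0], [-0.02, -1.0, -0.0], [0.0, 0.0, -1.0]]
force: [-0.1, -0.7, 0.6]
opening: 0.562
grasp_force: 30.0
time_s: 27.7
position: [0.4809, 0.017, 0.0351]
tcp_rot: [[1.0, -0.02, 0.0], [-0.02, -1.0, -0.0], [0.0, 0.0, -1.0]]
force: [-1.4, 0.3, 4.6]
opening: 0.564
grasp_force: 30.0
```

Contact at the expected height. Release.

```bash
python3 -m jog '0 0 0 0 0 0 52;0 0 0 0 0 0 58;0 0 0 0 0 0 65;0 0 0 0 0 0 75;0 0 -3 0 0 0 75;0 0 -20 0 0 0 80;0 0 -40 0 0 0 87;0 0 -55 0 0 0 87;0 0 -30 0 0 0 87;0 0 0 0 0 0 87'
python3 - <<'E'
from h import *
c=snap("wrist","w12.png",(180,60,460,300),2.8)
go([0.6238,0.231,0.17],27)
E
```

```text
time_s: 28.95
position: [0.4824, 0.0167, 0.1852]
tcp_rot: [[1.0, -0.02, 0.006], [-0.02, -1.0, -0.001], [0.006, 0.001, -1.0]]
force: [0.3, 0.2, 0.2]
opening: 0.999
grasp_force: 0.0
t 29.0 pos [0.4812 0.0169 0.1836] yaw -1.15 j6 79.8 shift [ 138.2 -216.9   13.9] tilt_rot [ 0.0024 -0.0005] ('az', np.float64(-0.4914))
```

View pics/w12.png

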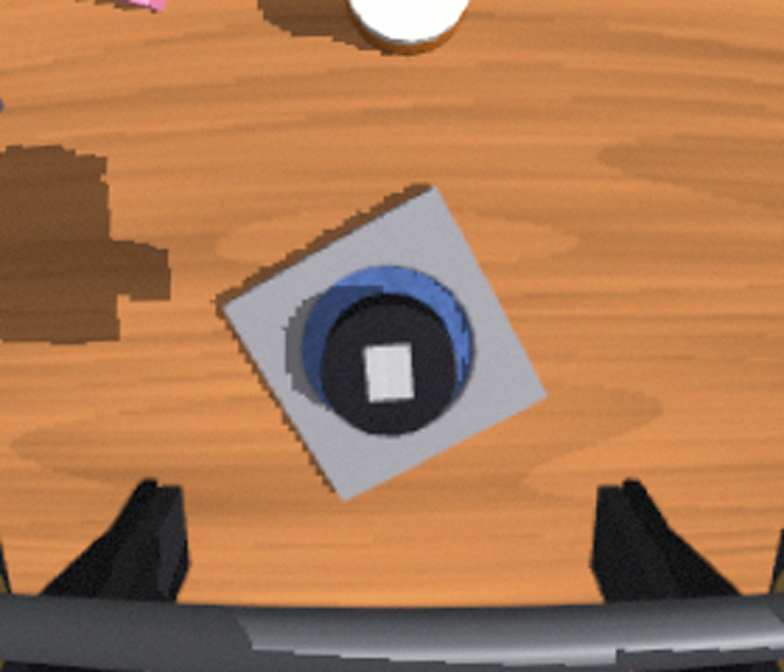

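The puck sits flat in its recess at (389,370), blue felt visible around it; the parallax looks the same as for the bar. That was the 14th picture, so I continue by numbers: next, the riser.

```bash
python3 -m jog '13 -20 0 0 0 0 87;29 -46 0 0 0 0 87;32 -50 0 0 0 0 87;32 -50 0 0 0 0 87;24 -38 0 0 0 0 87;8 -13 0 0 0 -0.1 87;0 0 0 0 0 -0.17 87;0 0 0 0 0 -0.17 87;0 0 0 0 0 -0.047 87;0 0 0 0 0 0 87;0 0 0 0 0 0 87'
cat >> h.py <<'E'
def wrect(c,m,z):
    m=m.astype(np.uint8); cs,_=cv2.findContours(m,cv2.RETR_EXTERNAL,cv2.CHAIN_APPROX_NONE); k=max(cs,key=cv2.contourArea).reshape(-1,2)
    X=np.array([wunproj(c,p,z)[:2] for p in k]); r=cv2.minAreaRect((X*1000).astype(np.float32)); return r
E
python3 - <<'E'
from h import *
go([0.6238,0.231,0.10],26.8)
c=capture("wrist")
for d in trace("wrist","riser")[:3]:
    print(round(d["conf"],2),d["pixels"].sum(),wrect(c,d["pixels"],.045))
hsv=cv2.cvtColor(c["color"],cv2.COLOR_RGB2HSV); K=wproj(c,[.623,.231,.045]); print(K)
m=(hsv[...,2]>185)&(hsv[...,1]<35); m[:int(K[1])-40]=0; m[int(K[1])+45:]=0; m[:,:int(K[0])-50]=0; m[:,int(K[0])+50:]=0
print("bright",m.sum(),wrect(c,m,.045))
E
```

```text
time_s: 30.38
position: [0.6226, 0.2309, 0.1813]
tcp_rot: [[0.893, 0.449, -0.003], [0.449, -0.893, -0.0], [-0.002, -0.001, -1.0]]
force: [-0.2, -0.2, 0.6]
opening: 0.995
grasp_force: 0.0
t 30.38 pos [0.6226 0.2309 0.1813] yaw 26.7 j6 74.0 shift [ 1.3  0.6 81.3] tilt_rot [-0.0025 -0.0004] ('az', np.float64(-0.0018))
0.77 5011 ((626.689697265625, 231.46014404296875), (69.27388000488281, 67.41413116455078), 26.723735809326172)
[318.08760873 193.28980415]
bright 4608 ((624.0825805664062, 230.53248596191406), (65.75788116455078, 65.95169830322266), 26.834190368652344)
```

```bash
python3 -m jog '1 0 25 0 0 0 87;0 0 40 0 0 0 87;0 0 40 0 0 0 87;0 0 15 0 0 0 87;0 0 6 0 0 0 87;0 0 0 0 0 0 87;0 0 0 0 0 0 87;0 0 0 0 0 0 87'; python3 -c "
from h import *
go([0.624,0.2305,0.049],26.8)"
```

```text
time_s: 31.48
position: [0.6249, 0.2317, 0.0581]
tcp_rot: [[0.893, 0.45, 0.002], [0.45, -0.893, 0.0], [0.002, 0.001, -1.0]]
force: [-0.3, 0.0, 1.0]
opening: 0.997
grasp_force: 0.0
t 31.48 pos [0.6249 0.2317 0.0581] yaw 26.75 j6 74.0 shift [-1.4  0.7  9.1] tilt_rot [0.0022 0.0004] ('az', np.float64(-0.001))
```

```bash
python3 -m jog '-1 1 6 0 0 0 87;0 0 2 0 0 0 87;0 0 0 0 0 0 87;0 0 0 0 0 0 75;0 0 0 0 0 0 70;0 0 0 0 0 0 60;0 0 0 0 0 0 50;0 0 0 0 0 0 50;0 0 0 0 0 0 50;0 0 0 0 0 0 50'; python3 -c "
from h import *
go([0.607,-0.222,0.16],26.8)"
```

```text
time_s: 32.72
position: [0.6237, 0.2304, 0.0488]
tcp_rot: [[0.893, 0.45, 0.0], [0.45, -0.893, 0.0], [0.0, -0.0, -1.0]]
force: [-0.2, 1.6, 1.5]
opening: 0.76
grasp_force: 30.0
t 32.73 pos [0.6237 0.2304 0.0488] yaw 26.74 j6 73.9 shift [-218.4  396.5 -111.3] tilt_rot [0.     0.0003] ('az', np.float64(-0.0011))
```

```bash
python3 -m jog '0 0 -4 0 0 0 50;0 0 -20 0 0 0 50;0 0 -40 0 0 0 50;0 0 -40 0 0 0 50;0 0 -20 0 0 0 50;-10 15 0 0 0 0 50;-25 35 0 0 0 0 50;-35 50 0 0 0 0 50;-35 50 0 0 0 0 50;-35 50 0 0 0 0 50;-35 50 0 0 0 0 50;-35 50 0 0 0 0 50'; python3 -m jog '-35 50 0 0 0 0 50;-23 32 0 0 0 0 50;-10 14 0 0 0 0 50;0 0 0 0 0 0 50;0 0 0 0 0 0 50'
python3 - <<'E'
from h import *
go([0.607,-0.222,0.16],26.8)
c=capture("wrist"); hsv=cv2.cvtColor(c["color"],cv2.COLOR_RGB2HSV)
K=wproj(c,[.607,-.222,.008]); print(K)
m=(hsv[...,0]>100)&(hsv[...,0]<125)&(hsv[...,1]>110); w=70
m[:max(0,int(K[1])-w)]=0; m[int(K[1])+w:]=0; m[:,:int(K[0])-w]=0; m[:,int(K[0])+w:]=0
ys,xs=np.nonzero(m); print(m.sum(),xs.min(),xs.max(),ys.min(),ys.max(),wrect(c,m,.005))
for d in trace("wrist","nest_riser")[:2]: 
    ys,xs=np.nonzero(d["pixels"]); print(d["conf"],xs.min(),xs.max(),ys.min(),ys.max(),wrect(c,d["pixels"],.007))
cv2.imwrite("pics/w13.png",c["color"][:,:,::-1])
E
```

```text
time_s: 34.22
position: [0.569, -0.1348, 0.1718]
tcp_rot: [[0.893, 0.45, -0.002], [0.45, -0.893, 0.0], [-0.002, -0.002, -1.0]]
force: [0.2, -0.1, -3.1]
opening: 0.755
grasp_force: 30.0
time_s: 34.85
position: [0.5532, -0.2468, 0.1723]
tcp_rot: [[0.893, 0.451, -0.001], [0.451, -0.893, 0.002], [-0.001, -0.002, -1.0]]
force: [0.4, 0.6, -2.5]
opening: 0.756
grasp_force: 30.0
t 34.85 pos [ 0.5532 -0.2468  0.1723] yaw 26.81 j6 28.6 shift [59.2  2.2 12.3] tilt_rot [-0.0014  0.0017] ('az', np.float64(0.0001))
[320.48102273 127.76423831]
6527 263 375 71 182 ((606.69140625, -221.1637725830078), (80.9303970336914, 81.3843002319336), 66.05885314941406)
0.71 248 392 55 194 ((606.638671875, -221.02236938476562), (108.1253662109375, 106.41104125976562), 65.97715759277344)
```

Recess found: centre (0.6067, -0.2212), 81 mm square as it should be, angle 66° (two independent fits agree). I'll move over it and turn by -0.684 rad.

```bash
python3 -m jog '20 1 5 0 0 0 50;25 1 10 0 0 0 50;14 0 10 0 0 -0.13 50;0 0 10 0 0 -0.18 50;0 0 10 0 0 -0.18 50;0 0 5 0 0 -0.15 50;0 0 0 0 0 -0.044 50;0 0 0 0 0 0 50;0 0 0 0 0 0 50;0 0 0 0 0 0 50'; python3 -c "
from h import *
go([0.6067,-0.2212,0.06],66)"
```

```text
time_s: 36.2
position: [0.6076, -0.2234, 0.1228]
tcp_rot: [[0.408, 0.913, 0.0], [0.913, -0.408, -0.0], [0.0, 0.0, -1.0]]
force: [-0.8, -0.3, -2.2]
opening: 0.751
grasp_force: 30.0
t 36.2 pos [ 0.6076 -0.2234  0.1228] yaw 65.94 j6 -6.0 shift [ 1.7 -1.8 62.8] tilt_rot [ 0.0004 -0.0001] ('az', np.float64(-0.0011))
```

```bash
python3 -m jog '2 -2 20 0 0 0 50;0 0 30 0 0 0 50;0 0 15 0 0 0 50;0 0 8 0 0 0 50;0 0 4 0 0 0 50;0 0 0 0 0 0 50;0 0 0 0 0 0 50;0 0 0 0 0 0 50'; python3 -c "
from h import *
go([0.6067,-0.2212,0.0328],66)"
```

```text
time_s: 37.2
position: [0.6066, -0.2213, 0.0464]
tcp_rot: [[0.408, 0.913, 0.001], [0.913, -0.408, -0.001], [-0.0, 0.001, -1.0]]
force: [0.1, -0.1, -1.8]
opening: 0.757
grasp_force: 30.0
t 37.2 pos [ 0.6066 -0.2213  0.0464] yaw 65.94 j6 -5.9 shift [ 0.1  0.1 13.6] tilt_rot [ 0.001  -0.0006] ('az', np.float64(-0.0011))
```

```bash
python3 -m jog '0 0 6 0 0 0 50;0 0 3 0 0 0 50;0 0 2 0 0 0 50;0 0 1 0 0 0 50;0 0 0 0 0 0 50;0 0 0 0 0 0 50'; python3 -m jog '0 0 0.6 0 0 0 50;0 0 0 0 0 0 50;0 0 0 0 0 0 50'
```

```text
time_s: 37.95
position: [0.6063, -0.2212, 0.0338]
tcp_rot: [[0.408, 0.913, 0.0], [0.913, -0.408, -0.0], [-0.0, 0.0, -1.0]]
force: [-0.3, 0.0, -2.4]
opening: 0.753
grasp_force: 30.0
time_s: 38.33
position: [0.6062, -0.2211, 0.0332]
tcp_rot: [[0.408, 0.913, -0.0], [0.913, -0.408, -0.0], [-0.0, -0.0, -1.0]]
force: [-0.1, 0.3, -2.6]
opening: 0.754
grasp_force: 30.0
```

```bash
python3 -m jog '0 0 0.5 0 0 0 50;0 0 0 0 0 0 50;0 0 0 0 0 0 50'; python3 -m jog '0 0 0.3 0 0 0 50;0 0 0 0 0 0 50;0 0 0 0 0 0 50'
```

```text
time_s: 38.7
position: [0.6063, -0.2211, 0.0328]
tcp_rot: [[0.408, 0.913, 0.0], [0.913, -0.408, -0.0], [-0.0, 0.0, -1.0]]
force: [-0.1, 0.6, -0.2]
opening: 0.754
grasp_force: 30.0
time_s: 39.08
position: [0.6063, -0.2211, 0.0328]
tcp_rot: [[0.408, 0.913, 0.0], [0.913, -0.408, -0.0], [-0.0, 0.0, -1.0]]
force: [-1.5, 0.7, 2.9]
opening: 0.756
grasp_force: 30.0
```

Down on the felt. Release, rise, and check everything by numbers.

```bash
python3 -m jog '0 0 0 0 0 0 70;0 0 0 0 0 0 78;0 0 0 0 0 0 87;0 0 0 0 0 0 87;0 0 0 0 0 0 87;0 0 -3 0 0 0 87;0 0 -20 0 0 0 87;0 0 -40 0 0 0 87;0 0 -55 0 0 0 87;0 0 -40 0 0 0 87;0 0 0 0 0 0 87;0 0 0 0 0 0 87'
python3 - <<'E'
from h import *
c=capture("wrist"); s=read_state(); print(s["time_s"],s["position"],s["opening"])
hsv=cv2.cvtColor(c["color"],cv2.COLOR_RGB2HSV); K=wproj(c,[.6065,-.221,.029]); w=55
m=(hsv[...,2]>130)&(hsv[...,1]<40); 
for d in trace("wrist","riser")[:2]: print(round(d["conf"],2),wrect(c,d["pixels"],.029))
for t in ("scene","side"):
    c=capture(t)
    for n in ["weight","bar","puck","riser","lens","jar"]:
        print(t,n,[(np.round(d["at"],3).tolist(),round(d["conf"],2)) for d in place_of(t,n)[:4]])
E
```

```text
time_s: 40.58
position: [0.6058, -0.2209, 0.1909]
tcp_rot: [[0.408, 0.913, 0.0], [0.913, -0.408, -0.0], [-0.0, 0.0, -1.0]]
force: [-0.3, 0.1, -0.3]
opening: 0.999
grasp_force: 0.0
40.625 [ 0.60537586 -0.22067006  0.18985378] 0.9993526897609657
0.91 ((608.7161865234375, -220.67869567871094), (70.45934295654297, 65.8396987915039), 65.59809875488281)
scene weight [([0.44, 0.271, 0.008], 0.29)]
scene bar [([0.441, 0.27, 0.007], 0.69), ([0.626, 0.377, -0.002], 0.59), ([0.638, 0.101, -0.001], 0.47)]
scene puck [([0.476, 0.017, 0.008], 0.7)]
scene riser [([0.604, -0.223, 0.002], 0.67), ([0.477, 0.017, 0.009], 0.37)]
scene lens [([0.404, -0.272, -0.002], 0.69), ([0.712, -0.0, 0.001], 0.55)]
scene jar [([0.612, 0.008, -0.0], 0.56), ([0.437, 0.266, 0.002], 0.43)]
side weight [([0.61, -0.222, -0.002], 0.56), ([0.406, -0.271, 0.001], 0.5)]
side bar [([0.624, 0.377, 0.002], 0.75), ([0.432, 0.265, 0.005], 0.57), ([0.635, 0.105, -0.001], 0.56)]
side puck [([0.475, 0.018, 0.005], 0.67), ([0.404, -0.275, 0.006], 0.59)]
side riser [([0.602, -0.224, 0.006], 0.62)]
side lens [([0.403, -0.27, -0.001], 0.64), ([0.717, -0.008, -0.004], 0.61)]
side jar [([0.612, 0.007, 0.004], 0.64)]
```

All four pieces are in their recesses, upright and parallel. The lens and jar are where they were, and the robot is clear.

```bash
python3 -c "
from rig import *
print(hand_in())"
```

```text
the job is handed in; nothing more can be done
None
```

The job is handed in at about 41 s: weight, bar, puck and riser were set down in that order, each in its own recess (the riser, placed after my picture limit, was checked by measurement only), and the lens and jar were not moved.

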